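# Open the spice jar beside the griddle

### The job

Somebody has parked the mug on top of the spice jar: lift it off and stand it upright on the wooden trivet. Then unscrew the jar's tight cap anticlockwise, with the jar staying down in its rack well, which braces it against the twist; stop turning as soon as the threads let go, lift the cap clear and finish still holding it level, just above the mouth of the jar (within about 3 cm). Leave the plate and the two tubs as they are.

Things in the scene. Friction and masses are not known exactly. Their poses are not given: they have to be found in the camera images.
- mug: White ceramic mug, plain cylinder 66 mm outer diameter, 85 mm tall, wall 4.5 mm, about 0.24 kg (mass varies), with one side handle whose loop sticks out along the mug's own +y to 70 mm from the axis (loop between 21 and 75 mm above the base, 10 mm thick). It starts upright on top of the jar's cap, roughly centred, handle pointing anywhere. Origin: centre of the underside; z up.
- trivet: Square slatted wooden trivet, 150 x 150 mm, 14 mm thick, lying loose on the bench to the left or right of the rack. Origin: centre of its underside; z up; its top is 14 mm above the origin.
- jar: Squat square glass jar of nutmegs, body 76 x 76 mm, 0.5 kg, the tallest thing in the rack. Its shoulder is 62 mm, its mouth's rim 84 mm above its underside; the round neck is 48 mm across. It stands loose in a square well, 1.5 mm clearance a side: the well stops it turning (after 2 degrees) but not from being lifted. Origin: centre of the underside; z up, x and y square to its sides.
- cap: Round black ribbed plastic screw cap on the jar, 63 mm across, 20 mm tall, 30 g; grip it across its diameter at any yaw. Origin: on its axis, at the skirt's lower edge; z up. Closed, this is 68 mm above the jar's underside (6 mm above its shoulder). It is tight: a sprung seal presses the rim with about 18 N, and it takes about 0.6 N m to turn; grip it with 40 N or more.
- cap_edge (a point): Point on the cap's outside on its own +x side, 31.5 mm from its axis, 10 mm above its lower edge: shows the turn. Turn = angle from the jar's x to the cap's x, anticlockwise seen from above; it starts at -7 to +7 degrees. Turning anticlockwise, the lugs begin to climb at 22 degrees and leave the threads at 52, having risen 3 mm.
- jar_rim (a point): Centre of the jar's mouth, level with the rim, 84 mm above its underside. Right-hand thread of three lugs: from 53 to 80 degrees of turn the cap lifts straight off; near 89 the lugs jam against the next threads, so stop well short of that. Pulling up before 52 only lifts the jar. The cap is clear of the neck when its lower edge is above this point.
- rack: Condiment rack of folded steel screwed to the bench, a row of three square wells, each 79 mm wide inside, along its y axis (well centres at y = -94, 0 and +94 mm); walls 30 mm high, floor 3 mm thick, on a foot plate 115 x 330 mm. Origin: under its centre; z up; fixed.
- tub_open: Open square steel tub, 76 x 76 mm, 48 mm tall, loose in another well of the rack; leave it. Origin: centre of the underside.
- tub_lidded: Square steel tub with a flat grey lid, 77 x 77 mm, 49 mm tall, loose in another well of the rack; leave it. Origin: centre of the underside.
- plate: Green plastic side plate, 170 mm across, 16 mm high, on the bench on the other side of the rack from the trivet; leave it. Origin: centre of the underside.

How it is judged:
On the way, in this order (a step that is already met when the one before it is completed fails the run):
1. the mug stands upright on the trivet, let go, and the cap is still on the jar (horizontal distance between mug and trivet below 0.04 m and z of mug in the frame of trivet between 0.01 and 0.018 m and angle between mug's own z axis and vertical below 0.08 rad and contact force between mug and the fingers below 0.1 N and z of cap in the frame of jar below 0.072 m), for 0.3 s.
2. the cap is turned until its threads let go, the jar standing in its well (angle between the x axis of cap and the x axis of jar, either way round above 0.85 rad and z of jar in the frame of rack below 0.008 m and angle between jar's own z axis and vertical below 0.06 rad), for 0.1 s.
At the end, for the whole second after the job is handed in: The fingers hold the cap still, level within 0.2 rad, touching nothing else, its lower edge 2 to 45 mm above the rim and within 20 mm of the jar's axis; the jar stands untouched in its well (raised under 5 mm, tilt under 0.06 rad); the mug stands let go on the trivet, within 40 mm of its middle (z of cap in the frame of jar between 0.086 and 0.129 m and horizontal distance between cap and jar below 0.02 m and angle between cap's own z axis and vertical below 0.2 rad and linear speed of cap below 0.03 m/s and contact force between cap and the fingers above 1 N and contact force between cap and jar below 0.05 N and contact force between jar and the fingers below 0.05 N and z of jar in the frame of rack below 0.008 m and angle between jar's own z axis and vertical below 0.06 rad and horizontal distance between mug and trivet below 0.04 m and z of mug in the frame of trivet between 0.01 and 0.018 m and angle between mug's own z axis and vertical below 0.08 rad and contact force between mug and the fingers below 0.1 N and linear speed of mug below 0.02 m/s); the arm keeps its last pose, push and grip.
It fails at once if the jar is pulled up in its well by more than 12 mm, or tipped (z of jar in the frame of rack above 0.015 m or angle between jar's own z axis and vertical above 0.2 rad).
It fails at once if the cap goes on being turned on the neck towards the next threads, more than 30 degrees past where they let go (cap x more than about 84 degrees from the jar's x) (x of cap_edge in the frame of jar below 0.003 m and z of cap in the frame of jar below 0.086 m).
It fails at once if the mug is tipped by more than 30 degrees (angle between mug's own z axis and vertical above 0.52 rad).
It fails at once if a tub or the plate is moved by more than 20 mm (distance of any of tub_open, tub_lidded, plate from where it was at the start of the episode above 0.02 m).
It also fails if it takes over 58 s, if anything falls off the work surface, if the arm or the gripper's body presses on something with over 40 N, if the wrist force passes 120 N, or if a joint passes its speed limit or range.

### The arm

A 7-joint arm with a two-finger parallel gripper is mounted at the origin on the work surface. World frame = base frame: x ahead of the robot, y to its left, z up, the work surface at z = 0. Lengths are in m, angles in rad, forces in N, time in s.
With the tool pointing down it reaches from about 0.4 to 0.85 m from the base axis. Payload 10.4 kg.
Tool frame: the origin (TCP) lies on the centre line of the jaws, within the pads' length; the fingertips stand 22 mm ahead of it and the grasp point (between the pads) lies 3 mm ahead of it; z points along the fingers, y is the line along which they close (so a half turn about z gives the same grasp; the last joint's range is limited). The gripper opens to 87 mm and grips with 3 to 60 N. Pads are 19 mm wide; open, the fingers measure 117 mm over their backs; the gripper's body (75 mm by 190 mm) begins 51 mm behind the grasp point.
Start: joints at [1.221, 0.332, -0.065, 1.46, 0.022, 1.35, -0.088], TCP at [0.201, -0.592, 0.245] pointing down, gripper open.
Joint ranges: [-2.6, 2.6], [-0.5, 2.12], [-1.47, 1.34], [0.16, 2.42], [-1.27, 4.41], [0.06, 2.06], [-2.6, 2.6]. Speed limits (rad/s): [2.22, 2.22, 2.79, 2.79, 3.14, 3.14, 3.14].

### API

Orientations are given as a unit quaternion [x, y, z, w].
In Python, from bench import r gives the robot as it stands.
- The arm moves only by the tool jog_arm, called after "Request:" by a JSON object that holds its "api" and its "payload", one argument or row to a line. Schema: {"type":"object","properties":{"motion":{"type":"array","items":{"type":"array","items":{"type":"array","items":{"type":"number"},"minItems":5,"maxItems":5},"minItems":1,"maxItems":12},"minItems":1,"maxItems":1},"grip_force":{"type":"number"},"only":{"type":"string"},"quiet":{"type":"boolean"},"lines":{"type":"string"}},"required":["motion"],"additionalProperties":false}. motion is a list that holds a single list of rows (three levels of brackets), with 1 to 12 rows, each of 5 numbers: dx, dy, dz in fractions of the full range, 1 being 0.75 m, then a turn about the tool's z in a scale on which 1.0 is 2 pi rad, then the finger opening in m; each row is the pose to reach, as a shift and turn from the pose commanded when the call began, along the tool's axes at that moment; what a row does not reach only later rows make up. A row lasts 1/10 s, in which the tool goes at most 0.05 m and 0.15 rad, less where a joint would pass 70% of its speed; a pose out of reach is approached as far as the arm can. The fingers move at their own pace and stop on an object; grip_force is the grip in N (left out, the last holds). Time passes only in rows, so rows that do not move let the fingers close. The tool returns the time, the measured TCP pose, the force, the opening and the grip force at its end. only (a regular expression) keeps the lines of the reply that match it, lines (a string "A,B") keeps lines A to B, and quiet returns only ok. Input that does not fit is refused with a message, and nothing moves.
- r.read_state(): the state, without advancing time (a new reading comes with each control period).
- r.camera(name): name is "scene" or "top" or "wrist"; returns a dict with "img" (420x560x3 uint8, red, green, blue), "fx", "fy", "cx", "cy" (pixels), "pose" (4x4, takes a point from camera to world coordinates). Camera axes: x right, y down, z forward; pixel columns grow to the right and rows downward; lengths in m; the calibration is good to about 2 mm. A picture is of the moment at which its call begins. There is no depth.
- r.close_job(): hands the job in; it is judged then, once.
The state is a dict: "time": time; "joint_positions": joint angles; "joint_vel": joint speeds; "joint_torque": joint torques, N m; "ee_pos": TCP position; "eef_rot": TCP orientation; "ft_force": force on the tool from outside, world axes, zero at the start; "torque": the same for the moment, N m; "width": finger opening in m; "grip_force": force on a finger pad.
Only numpy, scipy, OpenCV 4.12 (cv2) and the standard library are available. Lean on these libraries where they do the work, as an engineer would, in place of code of your own. Each camera call takes 0.05 s, during which the arm holds its last target. There are 200 camera calls.

## Working session

There is one attempt and no reset: what is moved stays moved. The work goes in short steps, Python scripts to look and compute and a tool call to move; the robot and the scene stay as the last step left them, time stands still between calls to the robot, and variables do not carry over. Pictures are saved under pics/ and viewed, at most 10 in all, crops included, and the job is handed in when it is done.

```bash
ls; mkdir -p pics; python3 - <<'E'
from bench import r
import cv2,numpy as np
s=r.read_state();print({k:np.round(v,3) for k,v in s.items()})
for n in("scene","top"):
    c=r.camera(n);cv2.imwrite(f"pics/{n}0.png",c["img"][:,:,::-1]);print(n,c["fx"],c["fy"],c["cx"],c["cy"],np.round(c["pose"],3).tolist())
E
```

```text
bench.py
pics
{'time': np.float64(0.0), 'joint_positions': array([ 1.221,  0.333, -0.065,  1.461,  0.022,  1.35 , -0.088]), 'joint_vel': array([ 0.001, -0.001,  0.001,  0.   , -0.001,  0.001,  0.001]), 'joint_torque': array([-1.0000e-03, -6.2326e+01,  2.4000e-02, -3.8990e+01, -6.1000e-02,
        4.0000e-02,  0.0000e+00]), 'ee_pos': array([ 0.201, -0.592,  0.244]), 'eef_rot': array([ 0.987,  0.163, -0.   , -0.001]), 'ft_force': array([-0.289,  0.356,  0.431]), 'torque': array([ 0.004, -0.044,  0.004]), 'grip_force': np.float64(0.0), 'width': np.float64(0.087)}
scene 532.921231912913 532.921231912913 278.0152067363962 205.75310539976846 [[-0.542, 0.567, -0.62, 1.257], [0.84, 0.367, -0.399, 0.463], [0.001, -0.738, -0.675, 0.844], [0.0, 0.0, 0.0, 1.0]]
top 529.6546317414975 529.6546317414975 283.52775740464483 212.5834898888696 [[-0.008, -0.99, 0.139, 0.339], [-1.0, 0.008, 0.005, 0.01], [-0.006, -0.139, -0.99, 1.494], [0.0, 0.0, 0.0, 1.0]]
```

View pics/scene0.png

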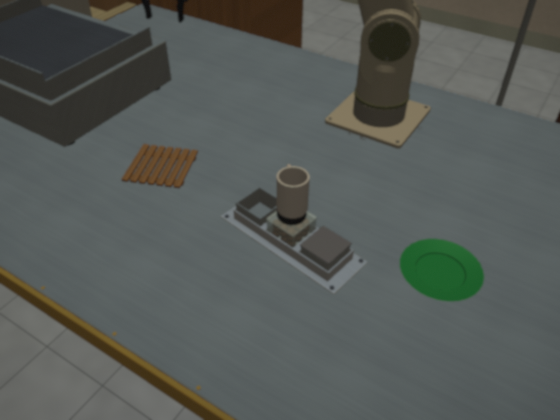

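View pics/top0.png

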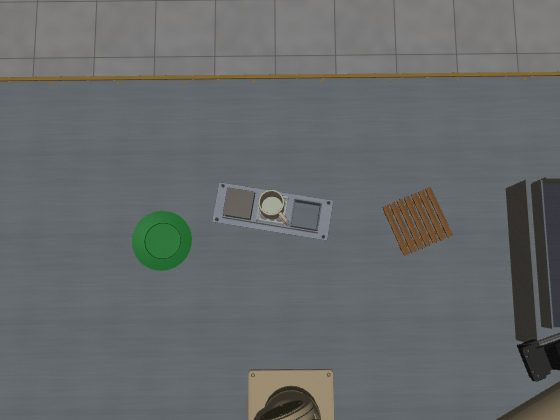

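The views show the mug in the middle well at top (271,203), its handle towards (287,220). The trivet is at (417,221), the plate at (162,240), the lidded tub at (239,204) and the open tub at (305,215).

```bash
cat > h.py <<'E'
from bench import r
import cv2,numpy as np
from scipy.spatial.transform import Rotation as R
def ray(c,uv,z):
    uv=np.atleast_2d(np.asarray(uv,float)); P=c["pose"]
    d=np.c_[(uv[:,0]-c["cx"])/c["fx"],(uv[:,1]-c["cy"])/c["fy"],np.ones(len(uv))]@P[:3,:3].T
    return P[:3,3]+d*((z-P[2,3])/d[:,2])[:,None]
def big(m): return max(cv2.findContours(m.astype(np.uint8),cv2.RETR_EXTERNAL,cv2.CHAIN_APPROX_NONE)[0],key=cv2.contourArea)[:,0]
def rect(p): # world xy rectangle
    (c,s,a)=cv2.minAreaRect((p[:,:2]*1000).astype(np.float32)); return np.round(np.array(c)/1000,4),np.round(s,1),round(a,1)
def rel(target): # world displacement -> tool axes
    s=r.read_state(); return np.round(R.from_quat(s["eef_rot"]).inv().apply(np.asarray(target)-s["ee_pos"]),4)
E
python3 - <<'E'
from h import *
c=r.camera("top");im=c["img"];hsv=cv2.cvtColor(im,cv2.COLOR_RGB2HSV)
i=im.astype(int)
triv=((i[...,0]-i[...,2]>40)); triv[:150]=0;triv[300:]=0;triv[:,:370]=0;triv[:,470:]=0
t=cv2.morphologyEx(triv.astype(np.uint8),cv2.MORPH_CLOSE,np.ones((7,7)))
print("trivet",rect(ray(c,big(t),.014)))
g=i[...,1]-i[...,0]>50
print("plate",rect(ray(c,big(g),.01)))
cr=cv2.resize(im[170:255,200:350],None,fx=5,fy=5,interpolation=cv2.INTER_CUBIC)
cv2.imwrite("pics/crop1.png",cr[:,:,::-1])
for n,uv in dict(holes=[(223,188),(331,202),(323,237),(217,219)]).items(): print(np.round(ray(c,uv,.002),4))
print(rel([.5,0,.3]))
E
```

```text
trivet (array([ 0.521 , -0.3565]), array([148.2, 149.7]), 22.2)
plate (array([0.4717, 0.3622]), array([167.2, 165.6]), 63.5)
[[ 0.6212  0.1913  0.002 ]
 [ 0.5779 -0.1172  0.002 ]
 [ 0.478  -0.0926  0.002 ]
 [ 0.5318  0.2077  0.002 ]]
[ 0.4735 -0.4643 -0.0556]
```

View pics/crop1.png

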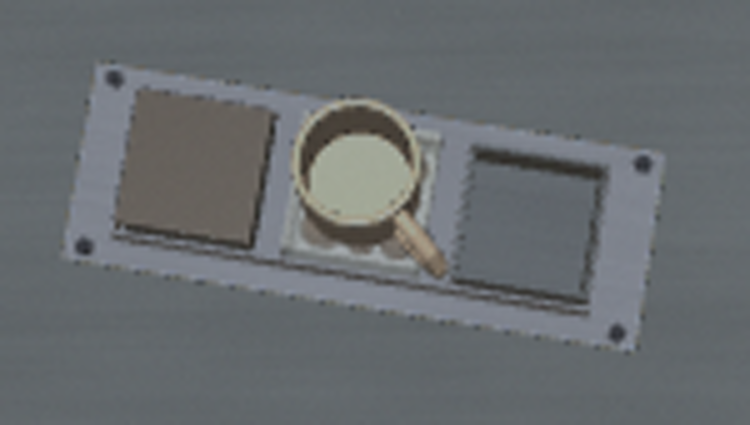

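```bash
python3 - <<'E'
from h import *
c=r.camera("top")
f=lambda p:(np.array(p)+.5)/5-.5+[200,170]
H=ray(c,f([(114,78),(643,164),(616,333),(84,246)]),.003)[:,:2]
print(np.round(H,4),"centre",H.mean(0)); ax=(H[0]+H[3]-H[1]-H[2]); print("rack y dir deg",np.degrees(np.arctan2(ax[1],ax[0])))
m=ray(c,f((357,162)),.176)[0];h=ray(c,f((437,270)),.166)[0]
print("mug",m,"handle",h,np.degrees(np.arctan2(*(h-m)[1::-1])),np.linalg.norm((h-m)[:2]))
ang=np.arctan2(*(h-m)[1::-1]); s=r.read_state();y=R.from_quat(s["eef_rot"]).apply([0,1,0]);ya=np.arctan2(y[1],y[0])
print("tool y",np.degrees(ya),"yaw needed",[np.degrees((ang+k*np.pi/2-ya+np.pi)%(2*np.pi)-np.pi) for k in(1,-1)])
print(rel([m[0],m[1],.245]))
E
```

```text
[[ 0.6292  0.193 ]
 [ 0.5767 -0.1091]
 [ 0.4801 -0.092 ]
 [ 0.5322  0.2092]] centre [0.5545477  0.05030058]
rack y dir deg 80.16449317641577
mug [0.55137927 0.04886478 0.176     ] handle [0.4974142  0.00899098 0.166     ] -143.53998824974943 0.06709804604331215
tool y -71.2763457973994 yaw needed [np.float64(17.736357547649977), np.float64(-162.26364245235004)]
[ 5.379e-01 -4.941e-01 -5.000e-04]
```

Units first: shifts go in shares of 0.75 m and turns go in shares of 2 pi rad. So 0.538 m / 0.75 = 0.7173, -0.494 m / 0.75 = -0.6587, -0.31 rad / 6.2832 = -0.0493.

Request:
{"api": "jog_arm", "payload": {
  "motion": [
    [[0.7173,-0.6587,-0.04,-0.0493,0.087],[0.7173,-0.6587,-0.04,-0.0493,0.087],[0.7173,-0.6587,-0.04,-0.0493,0.087],[0.7173,-0.6587,-0.04,-0.0493,0.087],[0.7173,-0.6587,-0.04,-0.0493,0.087],[0.7173,-0.6587,-0.04,-0.0493,0.087],[0.7173,-0.6587,-0.04,-0.0493,0.087],[0.7173,-0.6587,-0.04,-0.0493,0.087],[0.7173,-0.6587,-0.04,-0.0493,0.087],[0.7173,-0.6587,-0.04,-0.0493,0.087],[0.7173,-0.6587,-0.04,-0.0493,0.087],[0.7173,-0.6587,-0.04,-0.0493,0.087]]
  ]
}}

```text
time: 1.4
ee_pos: [0.4892, -0.0643, 0.2695]
eef_rot: [0.95, 0.313, 0.0, 0.0]
ft_force: [0.4, -0.9, -0.2]
width: 0.0868
grip_force: 0.0
```

```bash
python3 -c "
from h import *
print(rel([.5514,.0489,.275]))"
```

```text
[ 0.1173 -0.0541 -0.0055]
```

To row units: 0.116 m / 0.75 = 0.1547, 0.08 m / 0.75 = 0.1067.

Request:
{"api": "jog_arm", "payload": {
  "motion": [
    [[0.1067,-0.0533,-0.008,0,0.087],[0.1547,-0.072,-0.008,0,0.087],[0.1547,-0.072,-0.008,0,0.087],[0.1547,-0.072,-0.008,0,0.087],[0.1547,-0.072,-0.008,0,0.087]]
  ]
}}

```text
time: 1.9
ee_pos: [0.5497, 0.0465, 0.2748]
eef_rot: [0.95, 0.314, -0.0, -0.0]
ft_force: [0.0, -0.7, -0.0]
width: 0.0869
grip_force: 0.0
```

```bash
python3 - <<'E'
from h import *
c=r.camera("wrist");cv2.imwrite("pics/w1.png",c["img"][:,:,::-1])
s=r.read_state();print(s["ee_pos"],np.round(c["pose"],3).tolist(),c["fx"],c["cx"],c["cy"])
E
```

```text
[0.54961798 0.0454082  0.27482519] [[0.595, -0.773, -0.222, 0.611], [-0.804, -0.572, -0.162, 0.092], [-0.002, 0.275, -0.961, 0.413], [0.0, 0.0, 0.0, 1.0]] 375.9411931463805 281.5319952941798 209.24834546206188
```

View pics/w1.png

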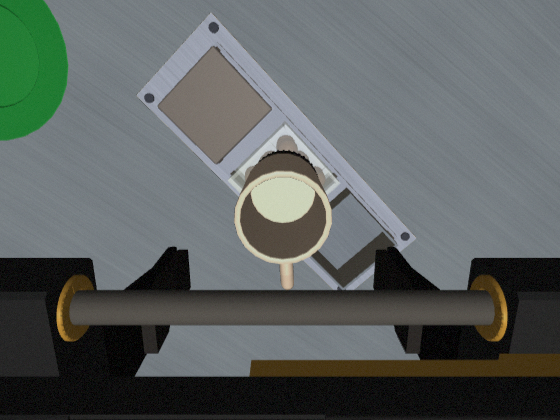

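The wrist view shows the mug rim as a circle centred near (283,217), with radius about 48 px. The handle points straight down to (287,285), square to the closing line, so the jaws clear it.

```bash
python3 - <<'E'
from h import *
c=r.camera("wrist")
p=ray(c,[(283,217),(235,217),(331,217),(283,170),(283,263)],.176);print(np.round(p,4)); print(rel([*p[0,:2],.158]),rel([.5514,.0489,.158]))
E
```

```text
[[0.5522 0.0467 0.176 ]
 [0.5334 0.0722 0.176 ]
 [0.571  0.0212 0.176 ]
 [0.5774 0.0653 0.176 ]
 [0.5257 0.0271 0.176 ]]
[0.0032 0.     0.117 ] [ 0.0039 -0.0022  0.117 ]
```

To row units: 0.117 m / 0.75 = 0.156, 0.105 m / 0.75 = 0.14.

Request:
{"api": "jog_arm", "payload": {
  "motion": [
    [[0.004,0,0.0533,0,0.087],[0.004,0,0.1067,0,0.087],[0.004,0,0.14,0,0.087],[0.004,0,0.156,0,0.087],[0.004,0,0.156,0,0.087],[0.004,0,0.156,0,0.06],[0.004,0,0.156,0,0.06],[0.004,0,0.156,0,0.06],[0.004,0,0.156,0,0.06],[0.004,0,0.156,0,0.06],[0.004,0,0.156,0,0.06]]
  ],
  "grip_force": 20
}}

```text
time: 3.1
ee_pos: [0.5528, 0.048, 0.159]
eef_rot: [0.95, 0.313, 0.001, 0.0]
ft_force: [0.3, -0.9, 6.0]
width: 0.0647
grip_force: 19.9
```

To row units: -0.06 m / 0.75 = -0.08, -0.05 m / 0.75 = -0.0667.

Request:
{"api": "jog_arm", "payload": {
  "motion": [
    [[0,0,-0.0133,0,0.06],[0,0,-0.04,0,0.06],[0,0,-0.0667,0,0.06],[0,0,-0.08,0,0.06],[0,0,-0.08,0,0.06]]
  ]
}}

```text
time: 3.6
ee_pos: [0.5528, 0.0482, 0.2194]
eef_rot: [0.95, 0.313, 0.001, 0.0]
ft_force: [-0.3, 0.2, -3.7]
width: 0.0646
grip_force: 19.9
```

```bash
python3 -c "
from h import *
print(rel([.521,-.3565,.219]))"
```

```text
[-0.2662  0.3065  0.0004]
```

To row units: 0.3065 m / 0.75 = 0.4087, -0.04 m / 0.75 = -0.0533.

Request:
{"api": "jog_arm", "payload": {
  "motion": [
    [[-0.0173,0.02,0,0,0.06],[-0.0533,0.0613,0,0,0.06],[-0.0893,0.1027,0,0,0.06],[-0.1253,0.144,0,0,0.06],[-0.1613,0.1853,0,0,0.06],[-0.1973,0.2267,0,0,0.06],[-0.2333,0.268,0,0,0.06],[-0.2693,0.3093,0,0,0.06],[-0.3053,0.3507,0,0,0.06],[-0.3373,0.388,0,0,0.06],[-0.3547,0.4087,0,0,0.06],[-0.3547,0.4087,0,0,0.06]]
  ]
}}

```text
time: 4.8
ee_pos: [0.519, -0.3599, 0.2164]
eef_rot: [0.95, 0.311, -0.001, -0.0]
ft_force: [-0.1, 0.2, -2.0]
width: 0.0648
grip_force: 19.9
```

```bash
python3 - <<'E'
from h import *
for n in("scene","top"):
    c=r.camera(n);cv2.imwrite(f"pics/{n}1.png",c["img"][:,:,::-1])
    if n=="scene": cv2.imwrite("pics/s1c.png",cv2.resize(c["img"][100:260,60:340],None,fx=2.8,fy=2.8)[:,:,::-1])
print(rel([.521,-.3565,.083]))
E
```

```text
[-0.0003  0.0011  0.1342]
```

View pics/s1c.png

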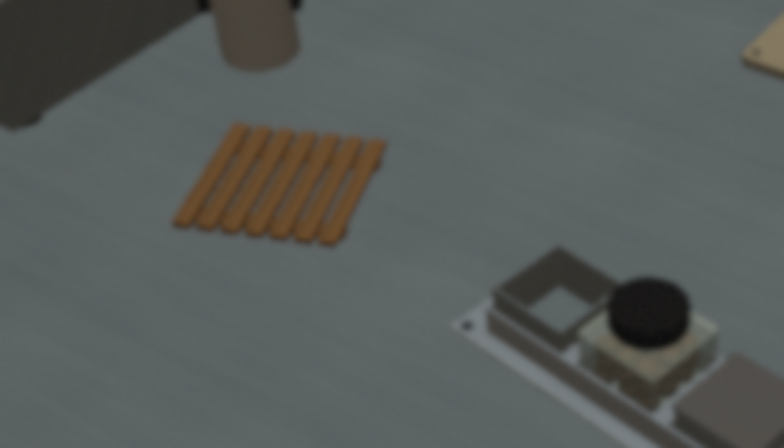

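The crop shows the cap still on the jar at (648,312) and the mug hanging in the gripper upright, base near (258,60). I lower it now, slowly at the end.

To row units: 0.132 m / 0.75 = 0.176, 0.128 m / 0.75 = 0.1707.

Request:
{"api": "jog_arm", "payload": {
  "motion": [
    [[0,0.0013,0.04,0,0.06],[0,0.0013,0.0867,0,0.06],[0,0.0013,0.1267,0,0.06],[0,0.0013,0.1533,0,0.06],[0,0.0013,0.1653,0,0.06],[0,0.0013,0.1707,0,0.06],[0,0.0013,0.1747,0,0.06],[0,0.0013,0.176,0,0.06],[0,0.0013,0.176,0,0.06]]
  ]
}}

```text
time: 5.8
ee_pos: [0.5217, -0.3576, 0.087]
eef_rot: [0.95, 0.313, 0.0, 0.001]
ft_force: [-0.0, -0.7, -2.0]
width: 0.0649
grip_force: 19.9
```

To row units: 0.004 m / 0.75 = 0.0053, 0.003 m / 0.75 = 0.004.

Request:
{"api": "jog_arm", "payload": {
  "motion": [
    [[0,0,0.0027,0,0.06],[0,0,0.004,0,0.06],[0,0,0.0053,0,0.06],[0,0,0.0053,0,0.06]]
  ]
}}

```text
time: 6.2
ee_pos: [0.5212, -0.3574, 0.082]
eef_rot: [0.95, 0.313, -0.0, -0.0]
ft_force: [-0.8, 1.1, -2.3]
width: 0.0648
grip_force: 19.9
```

Request:
{"api": "jog_arm", "payload": {
  "motion": [
    [[0,0,0.0013,0,0.06],[0,0,0.0013,0,0.06]]
  ]
}}

```text
time: 6.4
ee_pos: [0.5213, -0.3574, 0.0819]
eef_rot: [0.95, 0.313, -0.0, 0.0]
ft_force: [-3.1, 2.6, 4.8]
width: 0.0648
grip_force: 19.9
```

To row units: -0.15 m / 0.75 = -0.2, -0.11 m / 0.75 = -0.1467.

Request:
{"api": "jog_arm", "payload": {
  "motion": [
    [[0,0,0,0,0.087],[0,0,0,0,0.087],[0,0,0,0,0.087],[0,0,0,0,0.087],[0,0,-0.0267,0,0.087],[0,0,-0.08,0,0.087],[0,0,-0.1467,0,0.087],[0,0,-0.2,0,0.087],[0,0,-0.2,0,0.087]]
  ]
}}

```text
time: 7.3
ee_pos: [0.5237, -0.3584, 0.2379]
eef_rot: [0.95, 0.313, 0.003, 0.004]
ft_force: [0.9, 0.2, -0.0]
width: 0.0869
grip_force: 0.0
```

```bash
python3 - <<'E'
from h import *
c=r.camera("wrist");a=c["img"];d=r.camera("scene")["img"][90:230,80:320]
cv2.imwrite("pics/rel.png",np.hstack([cv2.resize(a,(400,300)),cv2.resize(d,(400,300))])[:,:,::-1])
print(rel([.5545,.0503,.232]))
E
```

```text
[ 0.269  -0.3084 -0.0005]
```

View pics/rel.png

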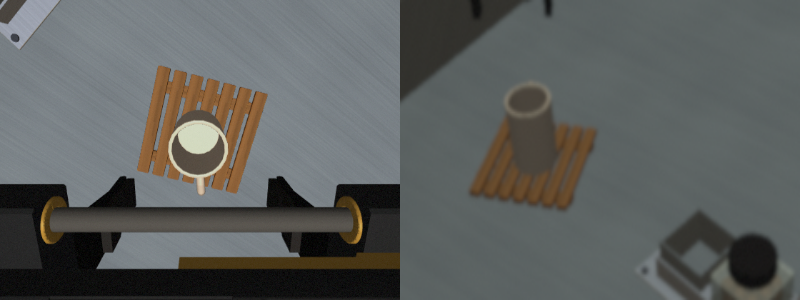

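The mug stands upright near the trivet's middle and the cap is in place. Next I move over the jar.

To row units: -0.308 m / 0.75 = -0.4107, -0.292 m / 0.75 = -0.3893.

Request:
{"api": "jog_arm", "payload": {
  "motion": [
    [[0.044,-0.0507,0,0,0.087],[0.0867,-0.1,0,0,0.087],[0.1307,-0.1493,0,0,0.087],[0.1733,-0.2,0,0,0.087],[0.2173,-0.2493,0,0,0.087],[0.2613,-0.3,0,0,0.087],[0.3053,-0.3507,0,0,0.087],[0.34,-0.3893,0,0,0.087],[0.3587,-0.4107,0,0,0.087],[0.3587,-0.4107,0,0,0.087],[0.3587,-0.4107,0,0,0.087]]
  ]
}}

```text
time: 8.5
ee_pos: [0.5539, 0.0499, 0.2298]
eef_rot: [0.95, 0.313, -0.001, -0.0]
ft_force: [0.2, -0.4, -0.1]
width: 0.0871
grip_force: 0.0
```

```bash
python3 - <<'E'
from h import *
c=r.camera("wrist");im=c["img"];cv2.imwrite("pics/w2.png",im[:,:,::-1])
s=r.read_state();print(s["ee_pos"],s["joint_positions"][6])
g=im.max(2)<50; g[290:]=0;g[:,:190]=0;g[:,380:]=0
b=big(g);print(cv2.minEnclosingCircle(b),cv2.boundingRect(b))
E
```

```text
[0.55404154 0.04893809 0.2300233 ] -1.2421155836874898
((284.47528076171875, 203.6908721923828), 40.38877487182617) (245, 164, 80, 80)
```

View pics/w2.png

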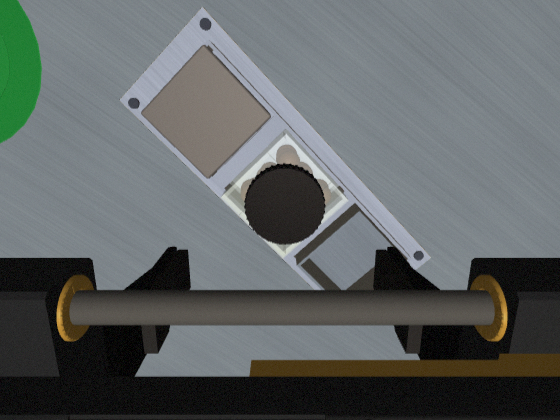

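The cap is the dark disc centred at (284.5,203.5), radius 40 px, on the jar in its well; the jaws straddle the jar diagonally.

```bash
python3 - <<'E'
from h import *
c=r.camera("wrist")
p=ray(c,[(284.5,203.5)],.091)[0];print(np.round(p,4)); print(rel([*p[:2],.0915]))
E
```

```text
[0.5559 0.0483 0.091 ]
[0.0014 0.0013 0.1388]
```

To row units: 0.133 m / 0.75 = 0.1773, 0.128 m / 0.75 = 0.1707.

Request:
{"api": "jog_arm", "payload": {
  "motion": [
    [[0.0013,0.0013,0.0533,0,0.087],[0.0013,0.0013,0.1067,0,0.087],[0.0013,0.0013,0.1467,0,0.087],[0.0013,0.0013,0.1707,0,0.087],[0.0013,0.0013,0.1773,0,0.087],[0.0013,0.0013,0.1773,0,0.087]]
  ]
}}

```text
time: 9.2
ee_pos: [0.5556, 0.0489, 0.0978]
eef_rot: [0.95, 0.312, -0.001, -0.0]
ft_force: [0.1, 0.1, 0.7]
width: 0.0868
grip_force: 0.0
```

```bash
python3 -c "
from h import *
print(rel([.5557,.0485,.0915]))"
```

```text
[-0.0002  0.0004  0.0063]
```

To row units: 0.006 m / 0.75 = 0.008, 0.004 m / 0.75 = 0.0053.

Request:
{"api": "jog_arm", "payload": {
  "motion": [
    [[0,0,0.0053,0,0.087],[0,0,0.008,0,0.087],[0,0,0.008,0,0.055],[0,0,0.008,0,0.055],[0,0,0.008,0,0.055],[0,0,0.008,0,0.055],[0,0,0.008,0,0.055],[0,0,0.008,0,0.055]]
  ],
  "grip_force": 55
}}

```text
time: 10.0
ee_pos: [0.556, 0.0498, 0.0924]
eef_rot: [0.95, 0.313, 0.0, 0.0]
ft_force: [0.2, -1.3, 1.7]
width: 0.0625
grip_force: 55.0
```

```bash
python3 -c "
from h import *
print(r.read_state()['torque'],r.read_state()['ft_force'])"
```

```text
[-0.19747569 -0.14997504  0.04711101] [ 0.21821311 -1.27176173  1.7119296 ]
```

To row units: -0.4 rad / 6.2832 = -0.0637.

Request:
{"api": "jog_arm", "payload": {
  "motion": [
    [[0,0,0,-0.0111,0.055],[0,0,0,-0.0239,0.055],[0,0,0,-0.0366,0.055],[0,0,0,-0.0493,0.055],[0,0,0,-0.0605,0.055],[0,0,0,-0.0637,0.055],[0,0,0,-0.0637,0.055]]
  ]
}}

```text
time: 10.7
ee_pos: [0.5558, 0.0504, 0.0928]
eef_rot: [0.868, 0.496, 0.0, -0.0]
ft_force: [-2.9, 0.3, 7.6]
width: 0.0623
grip_force: 55.0
```

```bash
python3 -c "
from h import *
print(r.read_state()['torque'],R.from_quat(r.read_state()['eef_rot']).as_euler('xyz',degrees=True))"
```

```text
[ 0.01120687  0.54495304 -0.06455101] [-1.79996585e+02 -1.59251502e-02  5.94545465e+01]
```

To row units: -0.0016 m / 0.75 = -0.0021, -0.0012 m / 0.75 = -0.0016, -0.28 rad / 6.2832 = -0.0446.

Request:
{"api": "jog_arm", "payload": {
  "motion": [
    [[0,0,-0.0005,-0.0111,0.055],[0,0,-0.0011,-0.0223,0.055],[0,0,-0.0016,-0.0334,0.055],[0,0,-0.0021,-0.0446,0.055]]
  ]
}}

```text
time: 11.1
ee_pos: [0.5553, 0.0511, 0.0942]
eef_rot: [0.79, 0.613, -0.0, -0.001]
ft_force: [-5.7, 2.5, 7.3]
width: 0.0625
grip_force: 55.0
```

```bash
python3 -c "
from h import *
print(r.read_state()['torque'],R.from_quat(r.read_state()['eef_rot']).as_euler('xyz',degrees=True))"
```

```text
[ 0.56075952  1.04186964 -0.42114906] [-1.79937024e+02 -4.34909029e-02  7.56264848e+01]
```

Request:
{"api": "jog_arm", "payload": {
  "motion": [
    [[0,0,-0.0004,-0.008,0.055],[0,0,-0.0009,-0.0191,0.055],[0,0,-0.0016,-0.0302,0.055],[0,0,-0.002,-0.0414,0.055],[0,0,-0.002,-0.0525,0.055]]
  ]
}}

```text
time: 11.6
ee_pos: [0.5543, 0.0511, 0.0949]
eef_rot: [0.678, 0.735, -0.001, -0.001]
ft_force: [-7.3, 2.4, 3.5]
width: 0.062
grip_force: 55.0
```

```bash
python3 - <<'E'
from h import *
s=r.read_state();print(s['torque'],R.from_quat(s['eef_rot']).as_euler('xyz',degrees=True))
c=r.camera("scene");cv2.imwrite("pics/s3.png",cv2.resize(c["img"][150:270,220:380],None,fx=4,fy=4)[:,:,::-1])
E
```

```text
[ 0.5583801   1.50641353 -0.14249295] [-1.79825929e+02 -5.53218004e-02  9.45673766e+01]
```

View pics/s3.png

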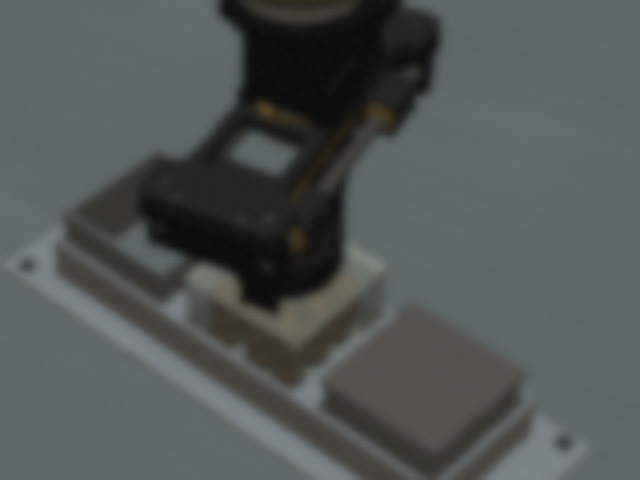

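The crop shows the jar seated square in its well and the fingers on the cap above the shoulder. The tool has turned 58°; I go a little further, then test-lift gently.

To row units: -0.001 m / 0.75 = -0.0013, -0.1 rad / 6.2832 = -0.0159.

Request:
{"api": "jog_arm", "payload": {
  "motion": [
    [[0,-0.0013,0,-0.008,0.055],[0,-0.0013,0,-0.0159,0.055],[0,-0.0013,0,-0.0159,0.055],[0,-0.0013,0,-0.0159,0.055]]
  ]
}}

```text
time: 12.05
ee_pos: [0.554, 0.0508, 0.095]
eef_rot: [0.643, 0.766, -0.0, -0.001]
ft_force: [-3.6, 4.0, 2.0]
width: 0.0621
grip_force: 55.0
```

Request:
{"api": "jog_arm", "payload": {
  "motion": [
    [[0,0,-0.0013,0,0.055],[0,0,-0.0027,0,0.055],[0,0,-0.0027,0,0.055],[0,0,-0.0027,0,0.055]]
  ]
}}

```text
time: 12.45
ee_pos: [0.5547, 0.05, 0.0972]
eef_rot: [0.642, 0.766, -0.0, -0.0]
ft_force: [-2.0, 2.8, -1.6]
width: 0.0626
grip_force: 55.0
```

```bash
python3 - <<'E'
from h import *
s=r.read_state();print(s['torque'],R.from_quat(s['eef_rot']).as_euler('xyz',degrees=True))
E
```

```text
[ 0.64331528  0.48538253 -0.01722494] [-1.79994578e+02 -4.46012381e-03  1.00067007e+02]
```

To row units: -0.003 m / 0.75 = -0.004, -0.002 m / 0.75 = -0.0027.

Request:
{"api": "jog_arm", "payload": {
  "motion": [
    [[0,0,-0.0013,0,0.055],[0,0,-0.0027,0,0.055],[0,0,-0.004,0,0.055],[0,0,-0.004,0,0.055],[0,0,-0.004,0,0.055]]
  ]
}}

```text
time: 12.95
ee_pos: [0.5549, 0.0499, 0.1004]
eef_rot: [0.642, 0.767, 0.0, 0.0]
ft_force: [-2.3, 2.9, -1.5]
width: 0.0624
grip_force: 55.0
```

To row units: -0.028 m / 0.75 = -0.0373, -0.026 m / 0.75 = -0.0347.

Request:
{"api": "jog_arm", "payload": {
  "motion": [
    [[0,0,-0.004,0,0.055],[0,0,-0.008,0,0.055],[0,0,-0.012,0,0.055],[0,0,-0.0187,0,0.055],[0,0,-0.0267,0,0.055],[0,0,-0.0347,0,0.055],[0,0,-0.0373,0,0.055],[0,0,-0.0373,0,0.055],[0,0,-0.0373,0,0.055]]
  ]
}}

```text
time: 13.85
ee_pos: [0.5547, 0.0498, 0.1282]
eef_rot: [0.642, 0.767, -0.0, 0.0]
ft_force: [-0.8, -0.0, -0.7]
width: 0.0625
grip_force: 55.0
```

```bash
python3 - <<'E'
from h import *
c=r.camera("scene");a=c["img"][130:270,230:370];b=r.camera("top")["img"]
cv2.imwrite("pics/s4.png",np.hstack([cv2.resize(a,(500,500)),cv2.resize(b[180:270,360:446],(300,500))])[:,:,::-1])
s=r.read_state();print(np.round(s["ft_force"],2),s["grip_force"])
E
```

```text
[ 0.66  0.45 -0.49] 54.99993838369846
```

View pics/s4.png

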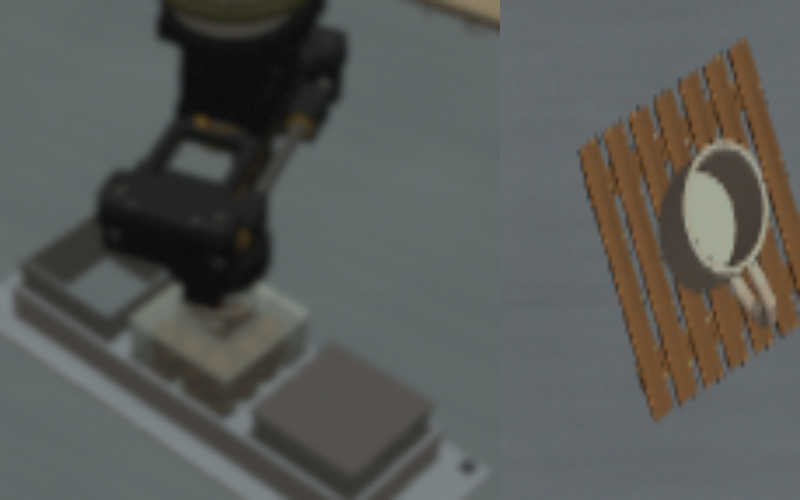

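The jar sits in its well with the open neck visible below the cap, which the fingers hold clear. The mug stands on the trivet. Forces are near zero, so I hand the job in.

```bash
python3 -c "
from bench import r
print(r.close_job())"
```

```text
the job is handed in; nothing more can be done
None
```

I handed the job in at about 14 s: the mug stands on the trivet, and the cap is unscrewed and held level about 2 cm above the jar's mouth, with the jar still down in its well. The hand-in returned no verdict, so this rests on the last pictures and force readings.

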